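# Park the probe and rock the tube block out of the dry-block heater

### The job

The aluminium tube block has to come out of the small white heater; first clear the loose probe rod off the bench: lay it along the two forks of the clip beside the heater, press it down past the sprung jaw until it sits at the bottom of both forks with the jaw snapped shut over it, and let go. Then take the block by its upright fin and, while it is still down in its pocket, rock it well over towards the clip and then well over the other way, until both edges have come out of their catches. Lift it upright a centimetre or two clear of the heater, straight above its pocket, and finish while holding it still there; leave the bottle, beaker and cork ring alone.

Things in the scene. Friction and masses are not known exactly. Their poses are not given: they have to be found in the camera images.
- heater: White heater fixed to the bench, body 160 (x) x 150 (y) mm, flat deck 80 mm above the bench, with an open pocket in the deck centre that holds the block. Origin on the bench under the body's centre, z up. It stands on a plate 15 mm thick, 180 mm along x, from y = -90 to y = +210 mm, which carries the clip on the +y side.
- pocket (a point): Centre of the pocket's floor, 64 mm above the bench; axes as the heater's. Pocket 73 (x) x 58 (y) mm, 16 mm deep. Along each long wall (+y and -y) a sprung steel roller, 9 mm thick, 41 mm along x, its axis 8 mm above the floor and 25 mm from the pocket's middle, hooks 2.5 mm over the block's lower lip and yields up to 5 mm outward against about 9 N.
- clip (a point): Centre of the seated probe in the clip: 150 mm to +y of the heater's origin, 75 mm up; axes as the heater's, seated rod along x. Two upright steel forks, 8 mm thick, 76 mm clear between them, centred 42 mm either way along x. Slots open upward, 14 mm wide, bottom 5 mm below this point, flared at 45 degrees to 40 mm wide 21 mm above it. Between the forks it is free down to the plate, 60 mm below.
- jaw (a joint): Hinge angle (rad) of the sprung steel jaw beside the fork on the heater's +x side. 0 is shut: its nose hooks over the seated rod from the +y side, 6.5 mm above the rod's axis. It grows as the jaw swings out to +y. A rod pressed down on the nose's sloping top opens it by about 0.15 rad with less than 10 N, then it springs shut above the rod.
- probe: Loose temperature probe lying on the bench: a straight steel rod 10 mm thick and 200 mm long with a square black sleeve 20 x 20 mm, 50 mm long, round its middle, on which it rests. Both ends are alike. Origin at the centre of the sleeve's underside, x along the rod, z up; the rod axis is 10 mm above the origin. 90 g.
- probe_mid (a point): Centre of the probe, on the rod axis in the middle of the sleeve; axes as the probe's.
- block: Aluminium tube block seated in the pocket, about 0.3 kg, 70 (x) x 46 (y) x 36 mm, 8 round tube marks on top and an upright grip fin 50 (x) x 14 (y) x 34 mm on the middle of its top. Origin at the centre of its underside, z up, axes as the heater's. Each lower long edge is a rounded lip 5 mm thick under a groove 4 mm deep, where the roller sits.
- fin (a point): Grip point in the fin, 58 mm above the block's underside (fin: 36 to 70 mm); axes as the block's. Pulled straight, both rollers hold. Tilting the block 0.22 rad about one lower long edge lifts the other edge 9 mm, over its roller, which springs in under it; tilting 0.34 rad back about that raised edge, raised a little meanwhile, frees the second. A grip of 50 to 60 N is ample.
- reagent_bottle: Bystander: amber bottle 60 mm wide, 140 mm high, origin under its centre. Leave alone.
- beaker: Bystander: glass beaker 72 mm wide, 95 mm high, origin under its centre. Leave alone.
- cork_ring: Bystander: flat cork flask ring 90 mm wide, 25 mm high, origin under its centre. Leave alone.

How it is judged:
By the outcome, as a careful person would: the job done as asked, in the order asked, and still so for the second after the job is handed in, while the arm keeps its last pose, push and grip.
It also fails if it takes over 45 s, if anything falls off the work surface, if the arm or the gripper's body presses on something with over 40 N, if the wrist force passes 120 N, or if a joint passes its speed limit or range.

### The arm

A 6-joint arm with a two-finger parallel gripper is mounted at the origin on the work surface. World frame = base frame: x ahead of the robot, y to its left, z up, the work surface at z = 0. Lengths are in m, angles in rad, forces in N, time in s.
With the tool pointing down it reaches from about 0.35 to 0.975 m from the base axis. Payload 4.9 kg.
Tool frame: the origin (TCP) lies midway between the tips of the shut fingers; the grasp point (between the pads) lies 19 mm behind it; z points along the fingers, y is the direction in which the jaws open and shut (so a half turn about z gives the same grasp; the last joint's range is limited). The gripper opens to 85 mm and grips with 20 to 120 N. Pads are 22 mm wide; open, the fingers measure 114 mm over their backs; the gripper's body (76 mm by 85 mm) begins 54 mm behind the grasp point. The pads swing forward as they close: fully open they stand 13 mm farther back than shut.
Start: joints at [-1.428, 0.053, 1.613, -0, 1.476, -0.119], TCP at [0.162, -0.604, 0.231] pointing down, gripper open.
Joint ranges: [-3.01, 3.01], [-1.01, 2.22], [0.06, 2.58], [-1.02, 4.17], [0.09, 2.62], [-3.14, 3.14]. Speed limits (rad/s): [2.57, 2.57, 3.14, 3.14, 3.14, 3.14].

### API

Orientations are given as a unit quaternion [w, x, y, z].
In Python, from plant import state, grab_frame, camera_params, job_done, boxes_of gives the robot as it stands.
- The arm moves only by the tool step_arm, never from a script. Its argument "steps" is a list of rows, each a list of 4 numbers: the shift along the tool's x, y, z in mm, then the turn about the tool's z in degrees. A call has 1 to 8 rows; each row shifts and turns the pose as measured when the row begins, along the tool's axes as they then stand; what a row does not reach is not made up. A row lasts 1/10 s, in which the tool goes at most 50 mm and 8.59 degrees, less where a joint would pass 70% of its speed; a pose out of reach is approached as far as the arm can. A call is refused whole if a number of a shift passes 50 or a number of a turn 8.59, either way. A call with a gripper value outside its range is refused whole. "claw" is the opening in per cent of the stroke, from 0 (shut) to 100 (fully open), set as the call begins (left out, the last holds). The fingers move at their own pace and stop on an object; the grip force is fixed at half the most. Time passes only in rows, so rows that do not move let the fingers close. It gives the time, the measured TCP pose, the force and the opening at its end, in the units of the state.
- state(): the state, without advancing time (a new reading comes with each control period).
- grab_frame(name): name is "side" or "top" or "wrist"; returns (picture, depth): 400x640x3 uint8, red, green, blue; 400x640 float32, m along the optical axis (not along the pixel's ray), 0 where there is no reading.
- camera_params(name): a dict with "mtx" (3x3 intrinsics, pixels), "extrinsics" (4x4, takes a point from camera to world coordinates); the wrist camera has in their place "T_tool_cam" (4x4, takes a point from camera to tool coordinates, whose origin is the TCP and whose axes are the flange's). Camera axes: x right, y down, z forward; pixel columns grow to the right and rows downward; lengths in m; the calibration is good to about 2 mm. The wrist camera is an equidistant fisheye: a pixel r from the principal point sees the ray r / f radians off the axis. A picture is of the moment at which its call begins: read the wrist's pose just before it. camera_params takes no time and is no camera call.
- job_done(): hands the job in, once; it reports no verdict.
Trained networks look in the newest picture that a camera, given by its name, has taken for a name from the list of things; names that differ only in an ending like _2 or _b are one class to them, and where a whole thing is asked for, a point or a joint stands for the part that bears it (a point fixed in the world has none). Each returns a list of dicts, best first, with "p" (0 to 1); they miss things now and then, are a little off and sometimes report something else, mostly with a low value. They report only what shows in the picture. A call takes as long as a camera call.
- boxes_of(camera, label): "box" ([left, top, width, height] in pixels, round what is visible of it).
The state is a dict: "time": time; "joint_pos": joint angles; "joint_vel": joint speeds; "joint_efforts": joint torques, N m; "tool_pos": TCP position; "tool_rot": TCP orientation; "contact_force": force on the tool from outside, world axes, zero at the start; "ft_torque": the same for the moment, N m; "gripper_width": opening from 0.0 (shut) to 1.0 (fully open).
Only numpy, scipy, OpenCV 4.12 (cv2) and the standard library are available. Lean on these libraries where they do the work, as an engineer would, in place of code of your own. Each camera call takes 0.05 s, during which the arm holds its last target. There are 200 camera calls.

## Working session

There is one attempt and no reset: what is moved stays moved. The work goes in short steps, Python scripts to look and compute and a tool call to move; the robot and the scene stay as the last step left them, time stands still between calls to the robot, and variables do not carry over. Pictures are saved under pics/ and viewed, about 8 in all and at most 12, crops included, and the job is handed in when it is done.

Besides the shell and the picture viewer there is one more tool, called after "Call:" as name([rows], argument=value, ...), one row to a line, values as JSON. step_arm: Moves the arm, as the interface text tells. Its arguments: {"type":"object","properties":{"steps":{"type":"array"},"claw":{"type":"number"}},"required":["steps"]}

```bash
ls; mkdir -p pics
cat > h.py <<'E'
import numpy as np, cv2
from scipy.spatial.transform import Rotation as R
from plant import state, grab_frame, camera_params, job_done, boxes_of
def save(n,im): cv2.imwrite('pics/'+n+'.png',im[:,:,::-1])
def cloud(cam,depth):
    p=camera_params(cam);K=p['mtx'];T=np.array(p['extrinsics'])
    v,u=np.mgrid[0:400,0:640]
    X=np.stack([(u-K[0][2])/K[0][0]*depth,(v-K[1][2])/K[1][1]*depth,depth],-1)
    return X@T[:3,:3].T+T[:3,3]
def Rt():
    s=state();q=s['tool_rot'];return np.array(s['tool_pos']),R.from_quat([q[1],q[2],q[3],q[0]]).as_matrix()
E
python3 - <<'E'
from h import *
print(state())
for c in ['side','top']:
    im,d=grab_frame(c);save(c,im);np.save(c+'.npy',d)
    p=camera_params(c);print(c,np.array(p['mtx']).round(1).tolist(),np.array(p['extrinsics']).round(3).tolist())
    for n in ['heater','probe','block','fin','clip','jaw','reagent_bottle','beaker','cork_ring']:
        try:
            b=boxes_of(c,n)[:2]
        except Exception as e: print(n,e);continue
        print(c,n,[(np.round(x['box']).tolist(),round(x['p'],2)) for x in b])
p=camera_params('wrist');print(p)
E
```

```text
pics
{'time': 0.0, 'joint_pos': array([-1.42800316e+00,  5.33349528e-02,  1.61431153e+00,  2.15764330e-05,
        1.47599116e+00, -1.18998267e-01]), 'joint_vel': array([ 1.01521047e-03,  8.68128073e-05, -4.65592867e-04,  1.69160101e-03,
        2.03921649e-06, -1.57033458e-04]), 'joint_efforts': array([-2.57844498e-03, -3.93696249e+01, -3.70175493e+01, -4.14195811e-04,
        7.14401656e-03,  1.53314852e-05]), 'tool_pos': array([ 0.16167449, -0.60307768,  0.23006613]), 'tool_rot': array([-1.02254632e-03,  9.91444997e-01,  1.30521156e-01, -1.42678559e-06]), 'contact_force': array([ 0.27683388, -0.78618967, -0.21134935]), 'ft_torque': array([-0.00852543,  0.00568662,  0.0093632 ]), 'gripper_width': 0.9992010880187712}
side [[453.3, 0.0, 315.5], [0.0, 453.3, 194.4], [0.0, 0.0, 1.0]] [[-0.849, -0.404, 0.339, 0.144], [-0.528, 0.661, -0.534, 0.671], [-0.008, -0.632, -0.775, 1.121], [0.0, 0.0, 0.0, 1.0]]
side heater [([301.0, 161.0, 82.0, 100.0], 0.71), ([252.0, 324.0, 70.0, 42.0], 0.33)]
side probe []
side block [([337.0, 165.0, 25.0, 29.0], 0.74), ([300.0, 162.0, 80.0, 100.0], 0.31)]
si
[... 798 characters left out ...]
0, 76.0], 0.61)]
top jaw []
top reagent_bottle [([429.0, 165.0, 23.0, 21.0], 0.7)]
top beaker [([436.0, 220.0, 31.0, 22.0], 0.77)]
top cork_ring [([214.0, 144.0, 33.0, 29.0], 0.93)]
{'mtx': array([[309.70691629,   0.        , 319.00118736],
       [  0.        , 309.70691629, 198.40004696],
       [  0.        ,   0.        ,   1.        ]]), 'T_tool_cam': array([[-5.35929123e-04, -9.48737862e-01, -3.16063572e-01,
         8.09889386e-02],
       [ 9.99999836e-01, -4.44151383e-04, -3.62413803e-04,
         1.07523975e-03],
       [ 2.03455624e-04, -3.16063714e-01,  9.48737944e-01,
        -1.42878436e-01],
       [ 0.00000000e+00,  0.00000000e+00,  0.00000000e+00,
         1.00000000e+00]])}
```

Run:
```python
from h import *
s=cv2.imread('pics/side.png');t=cv2.imread('pics/top.png')
a=cv2.resize(t[130:290,180:480],(800,427),interpolation=cv2.INTER_CUBIC)
cv2.imwrite('pics/topcrop.png',a)
P=cloud('top',np.load('top.npy'))
def show(m):
    q=P[m];return q.mean(0).round(4),len(q)
Z=P[...,2]
# probe box
v,u=np.mgrid[0:400,0:640]
m=(u>192)&(u<214)&(v>200)&(v<280)&(Z>0.006)&(Z<0.04)
q=P[m];c=q.mean(0);w=np.linalg.svd((q-c)[:,:2],full_matrices=False)[2][0];pr=(q-c)[:,:2]@w
print('probe',c,w,pr.min(),pr.max(),len(q), 'mid',c[:2]+w*(pr.min()+pr.max())/2, np.percentile(q[:,2],[5,50,95]))
m=(u>285)&(u<405)&(v>172)&(v<262)&(abs(Z-0.08)<0.008)
q=P[m][:,:2].astype(np.float32);print('deck',len(q),cv2.minAreaRect(q))
m=(u>280)&(u<410)&(v>165)&(v<265)&(abs(Z-0.015)<0.006)
q=P[m][:,:2].astype(np.float32);print('plate',len(q),cv2.minAreaRect(q))
m=(u>350)&(u<380)&(v>190)&(v<227)&(Z>0.12)
q=P[m];print('fin',len(q),cv2.minAreaRect(q[:,:2].astype(np.float32)),np.percentile(q[:,2],[5,50,95]))
```

```text
probe [0.43655216 0.35483647 0.01487744] [-0.99570401 -0.09259331] -0.11510642894392764 0.11819118512820843 304 mid [0.43501641 0.35469366] [0.00675235 0.01470291 0.02345231]
deck 2293 ((0.5208579897880554, -0.09254708886146545), (0.1607029139995575, 0.2486998736858368), 14.551846504211426)
plate 2472 ((0.5060775876045227, -0.07945802807807922), (0.2892776429653168, 0.3486097753047943), 3.7853336334228516)
fin 103 ((0.4642588794231415, -0.09471432864665985), (0.04542241245508194, 0.20513707399368286), 56.378658294677734) [0.12567492 0.13313635 1.31665454]
```

View pics/topcrop.png

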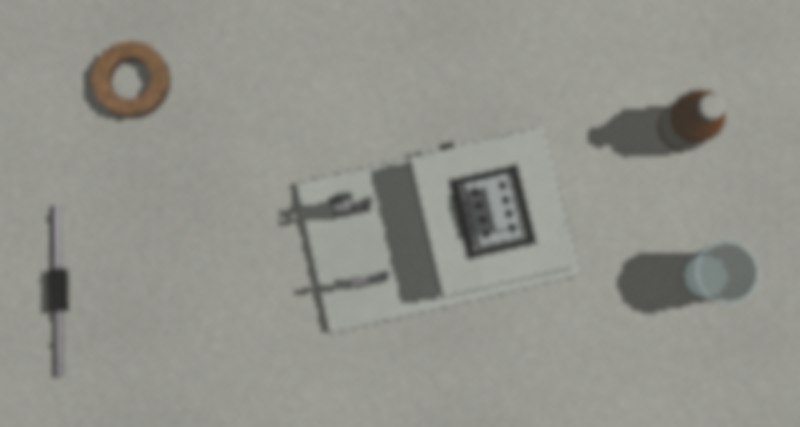

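View pics/side.png

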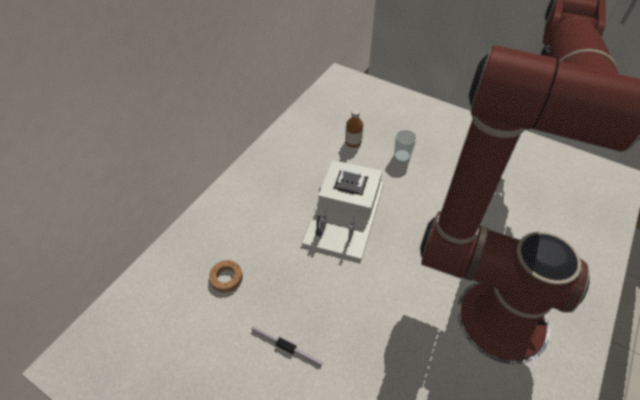

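The top view shows the probe at the left (crop 55,290), the cork ring above it, and the heater with its clip turned about 13° at centre (fin crop 493,212). The bottle and beaker are at the right. The side view agrees. Next I'll fly over the heater for a close look.

Call:
step_arm([
  [34,-34,-5,0],
  [34,-34,-5,0],
  [34,-34,-5,0],
  [34,-34,-5,0],
  [34,-34,-5,0],
  [34,-34,-5,0],
  [34,-34,-5,0],
], claw=100)

```text
time: 1.7
tool_pos: [0.3326, -0.3069, 0.2656]
tool_rot: [-0.001, 0.992, 0.125, 0.0]
contact_force: [1.6, -0.1, -0.2]
gripper_width: 1.004
```

Call:
step_arm([
  [34,-34,-5,0],
  [34,-34,-5,0],
  [34,-34,-5,0],
  [34,-34,-5,0],
  [34,-34,-5,0],
  [15,-20,-5,0],
  [0,0,0,0],
])

```text
time: 2.4
tool_pos: [0.4693, -0.0633, 0.3002]
tool_rot: [0.001, 0.992, 0.128, 0.004]
contact_force: [-0.2, -1.3, -0.3]
gripper_width: 1.002
```

```bash
cat >> h.py <<'E'
def wcam():
    p,Rm=Rt();c=camera_params('wrist');T=np.array(c['T_tool_cam']);K=np.array(c['mtx'])
    return p,Rm,T,K
def wcloud(d,w):
    p,Rm,T,K=w
    v,u=np.mgrid[0:400,0:640];x=u-K[0,2];y=v-K[1,2];r=np.hypot(x,y)+1e-9;th=r/K[0,0]
    t=np.tan(np.minimum(th,1.4))
    X=np.stack([x/r*t*d,y/r*t*d,d],-1)
    X=X@T[:3,:3].T+T[:3,3]
    return X@Rm.T+p
def wproj(P,w):
    p,Rm,T,K=w
    X=(np.atleast_2d(P)-p)@Rm;X=(X-T[:3,3])@T[:3,:3]
    r=np.hypot(X[:,0],X[:,1]);th=np.arctan2(r,X[:,2])
    return np.stack([K[0,2]+K[0,0]*th*X[:,0]/r,K[1,2]+K[0,0]*th*X[:,1]/r],1)
def shoot(name):
    w=wcam();im,d=grab_frame('wrist');save(name,im);np.savez('pics/'+name,d=d,p=w[0],R=w[1],T=w[2],K=w[3]);return im,d,w
E
python3 - <<'E'
from h import *
im,d,w=shoot('w1')
print(w[0],w[1].round(3).tolist(),state()['time'])
for n in ['heater','block','fin','clip','jaw']:
    print(n,[(np.round(x['box']).tolist(),round(x['p'],2)) for x in boxes_of('wrist',n)[:2]])
P=wcloud(d,w);Z=P[...,2]
for lo,hi,n in [(.006,.022,'plate'),(.074,.086,'deck'),(.127,.14,'fin'),(.094,.106,'btop')]:
    m=((Z>lo)&(Z<hi)&(np.hypot(P[...,0]-.51,P[...,1]+.08)<.25)).astype(np.uint8)
    m=cv2.morphologyEx(m,cv2.MORPH_OPEN,np.ones((5,5)))
    k,l,st,_=cv2.connectedComponentsWithStats(m)
    if k<2: print(n,'none');continue
    i=1+st[1:,4].argmax();q=P[l==i]
    print(n,len(q),np.median(q[:,2]).round(4),cv2.minAreaRect(q[:,:2].astype(np.float32)))
E
```

```text
[ 0.46931868 -0.06325305  0.30018802] [[0.967, 0.254, 0.009], [0.254, -0.967, -0.001], [0.009, 0.004, -1.0]] 2.45
heater [([234.0, 60.0, 220.0, 139.0], 0.55)]
block [([369.0, 105.0, 53.0, 63.0], 0.94)]
fin [([371.0, 105.0, 48.0, 64.0], 0.88)]
clip [([234.0, 56.0, 225.0, 144.0], 0.7)]
jaw [([250.0, 83.0, 20.0, 12.0], 0.72), ([234.0, 57.0, 223.0, 147.0], 0.29)]
plate 10694 0.0152 ((0.49844488501548767, -0.004521779716014862), (0.17974166572093964, 0.13611382246017456), 14.043290138244629)
deck 12602 0.0802 ((0.5332318544387817, -0.14254549145698547), (0.16031502187252045, 0.15046066045761108), 14.62158203125)
fin 685 0.1341 ((0.5332443118095398, -0.14214780926704407), (0.0498679056763649, 0.014964272268116474), 15.506882667541504)
btop 1203 0.1003 ((0.5334288477897644, -0.1418645679950714), (0.06957114487886429, 0.04644826799631119), 14.760152816772461)
```

View pics/w1.png

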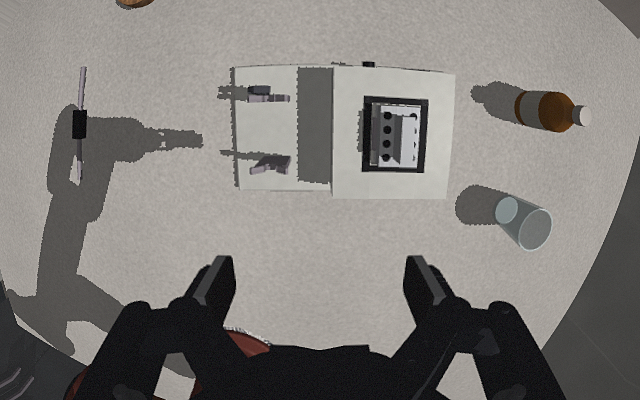

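The wrist view shows the heater (deck about 395,130), the fin in the pocket (395,137), the forks at (268,93) and (270,165), and the probe at (80,125). The heater fit matches the stated sizes: centre (0.533, -0.142), yaw 14.6°. Now the probe and forks from the same frame.

Run:
```python
from h import *
f=np.load('pics/w1.npz');w=(f['p'],f['R'],f['T'],f['K']);P=wcloud(f['d'],w);Z=P[...,2]
v,u=np.mgrid[0:400,0:640]
m=(u>60)&(u<105)&(v>55)&(v<200)&(Z>.007)&(Z<.04)
q=P[m];print('probe',len(q),cv2.minAreaRect(q[:,:2].astype(np.float32)),np.percentile(q[:,2],[5,50,90,98]))
m2=m&(Z>.0165);q=P[m2];print('sleeve',len(q),cv2.minAreaRect(q[:,:2].astype(np.float32)),q.mean(0))
h=np.array([.5332,-.1422]);a=np.radians(14.65);A=np.array([[np.cos(a),np.sin(a)],[-np.sin(a),np.cos(a)]])
q=P[(Z>.05)&(Z<.14)&(u<300)&(u>230)&(v<200)];L=(q[:,:2]-h)@A.T
for s in (1,-1):
    k=L[:,0]*s>0
    l=L[k];z=q[k,2];print(s,len(l),np.percentile(l,[3,50,97],axis=0).round(4).tolist(),np.percentile(z,[3,50,97]).round(4))
```

```text
probe 783 ((0.4381800591945648, 0.35477134585380554), (0.1995174139738083, 0.022799797356128693), 4.9906110763549805) [0.00840331 0.014629   0.02057599 0.02152245]
sleeve 259 ((0.4667322635650635, 0.35719117522239685), (0.13842014968395233, 0.022770868614315987), 4.61875581741333) [0.43897041 0.35329903 0.01989363]
1 468 [[0.039, 0.1277], [0.0455, 0.1561], [0.0568, 0.1722]] [0.0698 0.089  0.1014]
-1 428 [[-0.045, 0.129], [-0.0386, 0.1509], [-0.0365, 0.1703]] [0.0531 0.0824 0.0959]
```

Call:
step_arm([
  [8,-42,14,0],
  [8,-42,14,0],
  [8,-42,14,0],
  [8,-42,14,0],
  [8,-42,14,0],
  [8,-42,14,0],
  [8,-42,14,0],
  [8,-42,14,0],
], claw=50)

```text
time: 3.5
tool_pos: [0.4546, 0.2714, 0.1836]
tool_rot: [0.003, 0.994, 0.109, 0.008]
contact_force: [0.1, 0.2, -0.3]
gripper_width: 0.499
```

Call:
step_arm([
  [8,-42,14,0],
  [4,-30,14,0],
  [0,0,0,5],
  [0,0,0,4.7],
  [0,0,0,0],
])

```text
time: 4.0
tool_pos: [0.4505, 0.3458, 0.149]
tool_rot: [0.004, 1.0, 0.021, 0.005]
contact_force: [0.0, -0.3, -0.1]
gripper_width: 0.5
```

```bash
cat >> h.py <<'E'
def togo(x,y,z,yaw):
    p,Rm=Rt();a=np.degrees(np.arctan2(Rm[1,0],Rm[0,0]))
    print('tcp',p.round(4),'yaw',a.round(2),'F',np.round(state()['contact_force'],1),'move mm',((np.array([x,y,z])-p)@Rm*1000).round(1),'turn',round(a-yaw,2),'g',state()['gripper_width'],state()['time'])
E
python3 - <<'E'
from h import *
im,d,w=shoot('w2');print([(np.round(x['box']).tolist(),round(x['p'],2)) for x in boxes_of('wrist','probe')[:2]])
P=wcloud(d,w);Z=P[...,2]
n=np.hypot(P[...,0]-.438,P[...,1]-.3545)<.115
m=(n&(Z>.007)&(Z<.03)).astype(np.uint8);m=cv2.morphologyEx(m,cv2.MORPH_OPEN,np.ones((2,2)))
q=P[m>0];print(len(q),cv2.minAreaRect(q[:,:2].astype(np.float32)))
m=(n&(Z>.017)&(Z<.03)).astype(np.uint8);m=cv2.morphologyEx(m,cv2.MORPH_OPEN,np.ones((3,3)))
q=P[m>0];print('sleeve',len(q),cv2.minAreaRect(q[:,:2].astype(np.float32)),np.median(q[:,2]))
togo(.438,.3545,.03,5)
E
```

```text
[([293.0, 94.0, 23.0, 196.0], 0.87)]
2632 ((0.4308977723121643, 0.3543461859226227), (0.21023553609848022, 0.021396394819021225), 2.296682596206665)
sleeve 1091 ((0.4375498592853546, 0.35542333126068115), (0.04967508465051651, 0.02026083692908287), 4.19857931137085) 0.020103298317015572
tcp [0.4507 0.3457 0.1495] yaw 2.49 F [-0.3 -0.1 -0.2] move mm [-13.5 -10.3 119.2] turn -2.51 g 0.5045197668789526 4.1
```

View pics/w2.png

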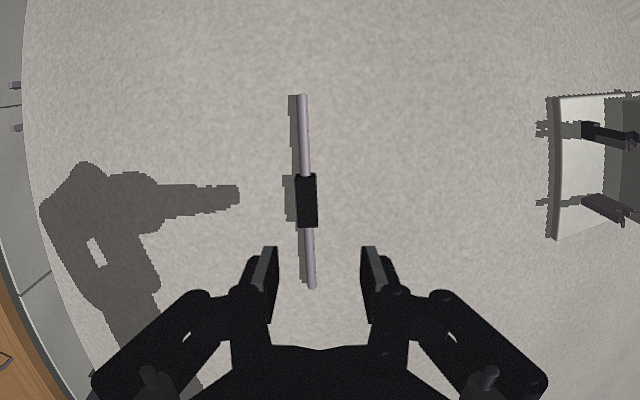

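The sleeve is between the open fingers at picture (306,200). It measures (0.4375, 0.3554), yaw about 4.3°, top 20 mm. Descending.

Call:
step_arm([
  [-14,-11,25,-1.8],
  [0,0,40,0],
  [0,0,30,0],
  [0,0,20,0],
  [0,0,0,0],
])

```text
time: 4.6
tool_pos: [0.4422, 0.3535, 0.0351]
tool_rot: [0.002, 0.999, 0.038, 0.009]
contact_force: [-1.2, -0.1, -1.0]
gripper_width: 0.501
```

```bash
python3 -c "
from h import *
togo(.4375,.3554,.005,4.3)"
```

```text
tcp [0.4422 0.3535 0.0351] yaw 4.37 F [-1.2 -0.1 -1. ] move mm [-5.1 -2.4 30.1] turn 0.07 g 0.5010712277538276 4.6
```

Call:
step_arm([
  [-5,-2.5,15,0],
  [0,0,12,0],
  [0,0,4,0],
  [0,0,0,0],
])

```text
time: 5.0
tool_pos: [0.4399, 0.3559, 0.0052]
tool_rot: [0.001, 0.999, 0.038, 0.011]
contact_force: [-0.8, -0.2, 0.1]
gripper_width: 0.5
```

Call:
step_arm([
  [0,0,0,0],
  [0,0,0,0],
  [0,0,0,0],
  [0,0,0,0],
  [0,0,0,0],
], claw=0)

```text
time: 5.5
tool_pos: [0.4415, 0.357, 0.0077]
tool_rot: [-0.0, 0.999, 0.038, 0.013]
contact_force: [-0.5, -0.4, -0.9]
gripper_width: 0.215
```

Gripped (18 mm opening). Lifting and carrying it over the clip.

Call:
step_arm([
  [0,0,-30,0],
  [3,20,-40,0],
  [4,40,-25,0],
  [4,42,-20,0],
  [4,45,-15,0],
  [4,45,-10,0],
  [4,45,-5,0],
  [4,45,0,0],
])

```text
time: 6.3
tool_pos: [0.4873, 0.072, 0.1605]
tool_rot: [0.001, 0.999, 0.044, 0.015]
contact_force: [0.9, -0.0, -0.9]
gripper_width: 0.216
```

```bash
python3 -c "
from h import *
togo(.499,.004,.14,14.65)"
```

```text
tcp [0.4873 0.072  0.1605] yaw 5.05 F [ 0.9 -0.  -0.9] move mm [ 5.1 68.7 20.9] turn -9.6 g 0.21565230389685394 6.3
```

Call:
step_arm([
  [3,38,8,-5],
  [5,29,9,-4.7],
  [0,0,0,0],
])

```text
time: 6.6
tool_pos: [0.5055, -0.0009, 0.1456]
tool_rot: [0.004, 0.992, 0.128, 0.017]
contact_force: [-0.3, 1.2, -0.9]
gripper_width: 0.212
```

Run:
```python
from h import *
im,d,w=shoot('w3')
togo(.499,.004,.14,14.65)
P=wcloud(d,w);Z=P[...,2]
h=np.array([.5332,-.1422]);a=np.radians(14.65);A=np.array([[np.cos(a),np.sin(a)],[-np.sin(a),np.cos(a)]])
L=(P[...,:2]-h)@A.T
m=(abs(L[...,0])<.14)&(abs(L[...,1]-.15)<.06)&(Z>.115)&(Z<.19)&(L[...,0]>.03)
q=np.c_[L[m],Z[m]];print(len(q))
for x0 in np.arange(.03,.12,.01):
    k=abs(q[:,0]-x0-.005)<.005
    if k.sum()>3: print(round(x0,3),k.sum(),np.median(q[k],0).round(4),q[k][:,2].max().round(4))
m=(abs(L[...,0])<.07)&(abs(L[...,1]-.15)<.05)&(Z>.055)&(Z<.11)
q=np.c_[L[m],Z[m]]
for s in(1,-1):
    k=(q[:,0]*s>.03);l=q[k];print(s,len(l),np.percentile(l,[3,50,97],axis=0).round(4).tolist())
```

```text
tcp [5.053e-01 4.000e-04 1.460e-01] yaw 14.73 F [-1.1 -0.4 -0.3] move mm [-5.3 -5.1  5.8] turn 0.08 g 0.2134740664121554 6.65
3632
0.03 567 [0.0327 0.1433 0.154 ] 0.1609
0.04 414 [0.045  0.1429 0.154 ] 0.1566
0.05 447 [0.0551 0.1429 0.1541] 0.1563
0.06 459 [0.065  0.1429 0.1542] 0.1564
0.07 509 [0.075  0.1433 0.1542] 0.1563
0.08 486 [0.0852 0.1431 0.1543] 0.1567
0.09 501 [0.0949 0.1434 0.1543] 0.1572
0.1 249 [0.1025 0.1429 0.1546] 0.1567
1 1212 [[0.0392, 0.1285, 0.0661], [0.0467, 0.1596, 0.0907], [0.0573, 0.1722, 0.1016]]Traceback (most recent call last):
  File "<stdin>", line 15, in <module>
    return _quantile_unchecked(
        a, q, axis, out, overwrite_input, method, keepdims, weights)
    return _ureduce(a,
                    func=_quantile_ureduce_func,
    ...<5 lines>...
                    overwrite_input=overwrite_input,
                    method=method)
    r = func(a, **kwargs)
    result = _quantile(arr,
                       quantiles=q,
    ...<2 lines>...
                       out=out,
                       weights=wgt)
    slices_having_nans = np.isnan(arr[-1, ...])
                                  ~~~^^^^^^^^^
IndexError: index -1 is out of bounds for axis 0 with size 0
```

View pics/w3.png

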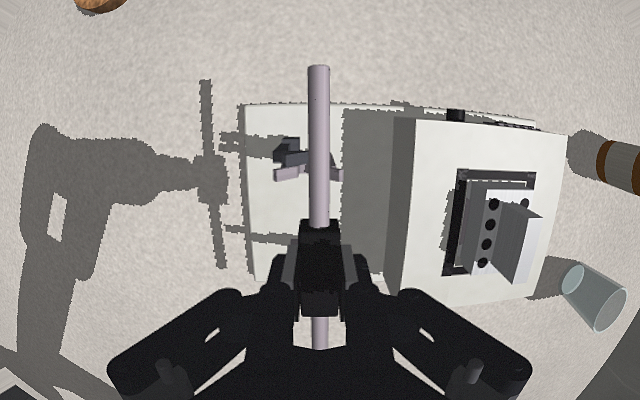

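The rod is in the fingers at picture (318,140), over the forks with the jaw at (295,160). It sits about 7 mm to the heater side and 6 mm too far along +x. Correcting both and descending.

Call:
step_arm([
  [-6,-7,15,0],
  [0,0,20,0],
  [0,0,15,0],
])

```text
time: 6.95
tool_pos: [0.4995, 0.0086, 0.0955]
tool_rot: [0.003, 0.992, 0.128, 0.019]
contact_force: [-0.2, -0.7, -2.1]
gripper_width: 0.216
```

```bash
cat >> h.py <<'E'
def rod(d,w):
    P=wcloud(d,w);Z=P[...,2];z0=w[0][2]
    h=np.array([.5332,-.1422]);a=np.radians(14.65);A=np.array([[np.cos(a),np.sin(a)],[-np.sin(a),np.cos(a)]])
    L=(P[...,:2]-h)@A.T
    for x0 in (.064,.08,.095,.103):
        m=(abs(L[...,0]-x0)<.003)&(abs(L[...,1]-.15)<.02)&(Z>.05)
        q=np.c_[L[m],Z[m]]
        if len(q)>3: print(x0,len(q),np.median(q,0).round(4),np.percentile(q[:,2],[90]).round(4))
    m=(L[...,0]>.06)&(L[...,0]<.15)&(abs(L[...,1]-.15)<.012)&(Z>.05);print('end',np.percentile(L[m][:,0],99) if m.any() else None)
E
python3 - <<'E'
from h import *
im,d,w=shoot('w4');togo(.499,.004,.0715,14.65);rod(d,w)
E
```

```text
tcp [0.4976 0.009  0.0926] yaw 14.75 F [-1.4 -1.1 -2.5] move mm [-0.6  4.9 21.2] turn 0.1 g 0.21456140337145127 7.0
0.064 279 [0.064  0.1536 0.1044] [0.1056]
0.08 1254 [0.0811 0.1551 0.2414] [0.2414]
0.095 289 [0.095  0.1536 0.1047] [0.1061]
0.103 85 [0.1008 0.154  0.1047] [0.1061]
end 0.10104890716142428
```

Call:
step_arm([
  [0,3,5,0],
  [0,1,6,0],
  [0,0,5,0],
])

```text
time: 7.3
tool_pos: [0.5012, 0.0066, 0.0785]
tool_rot: [0.005, 0.991, 0.13, 0.02]
contact_force: [-0.0, -0.6, -1.5]
gripper_width: 0.217
```

Call:
step_arm([
  [0,0,5,0],
  [0,0,5,0],
])

```text
time: 7.5
tool_pos: [0.5022, 0.0072, 0.0706]
tool_rot: [0.005, 0.991, 0.13, 0.02]
contact_force: [-16.7, -0.1, 37.9]
gripper_width: 0.213
```

Run:
```python
from h import *
im,d,w=shoot('w5');togo(.499,.004,.0715,14.65);rod(d,w)
```

```text
tcp [0.5022 0.0072 0.0707] yaw 14.97 F [-6.9  0.3 13.9] move mm [-3.9  2.3 -0.9] turn 0.32 g 0.20894553623254902 7.55
0.064 279 [0.064  0.1518 0.0789] [0.0801]
0.08 273 [0.08   0.1519 0.0789] [0.0802]
0.095 304 [0.0951 0.152  0.0788] [0.0802]
0.103 185 [0.1018 0.152  0.0788] [0.0803]
end 0.10298730661994912
```

```bash
python3 -c "
import cv2
i=cv2.imread('pics/w5.png');cv2.imwrite('pics/w5c.png',cv2.resize(i[20:320,180:500],(800,750))[:600])"
```

```text
(no output)
```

View pics/w5c.png

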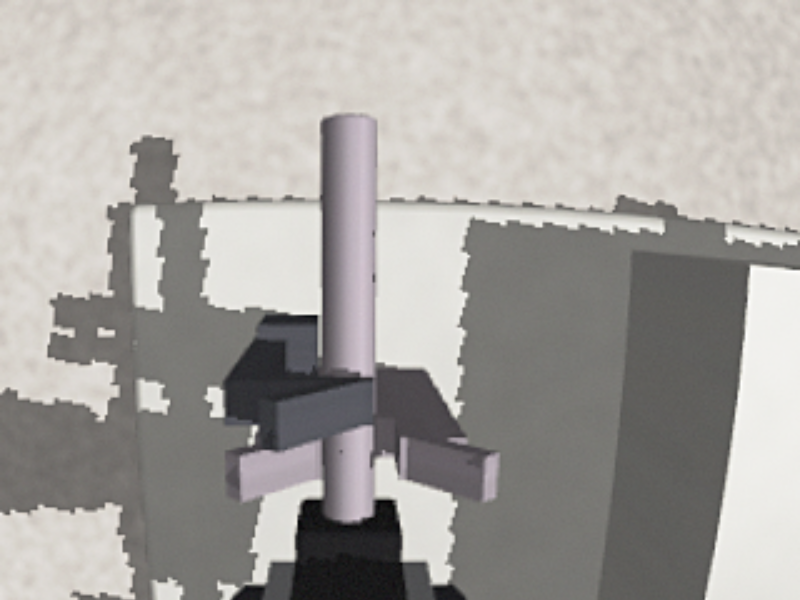

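The jaw's nose lies over the rod (crop 320,410) and the rod is level with its axis at 75 mm, so it is seated. Releasing and rising.

Call:
step_arm([
  [0,0,0,0],
  [0,0,0,0],
  [0,0,-10,0],
  [0,0,-40,0],
  [0,0,-40,0],
  [0,0,-30,0],
  [0,0,-20,0],
], claw=80)

```text
time: 8.25
tool_pos: [0.492, 0.0095, 0.211]
tool_rot: [0.002, 0.991, 0.131, 0.014]
contact_force: [0.0, -1.0, 0.4]
gripper_width: 0.803
```

Run:
```python
from h import *
im,d,w=shoot('w6');togo(.5332,-.1422,.22,14.65);rod(d,w)
```

```text
tcp [0.4939 0.0092 0.2149] yaw 15.02 F [ 1.2 -0.3  2.4] move mm [ -1.1 156.5  -3.6] turn 0.37 g 0.8007051793896364 8.3
0.064 77 [0.0642 0.1521 0.0791] [0.0805]
0.08 72 [0.08   0.1517 0.0789] [0.0804]
0.095 80 [0.0948 0.1523 0.079 ] [0.0802]
0.103 46 [0.1018 0.1519 0.0787] [0.0804]
end 0.10196885589235379
```

View pics/w6.png

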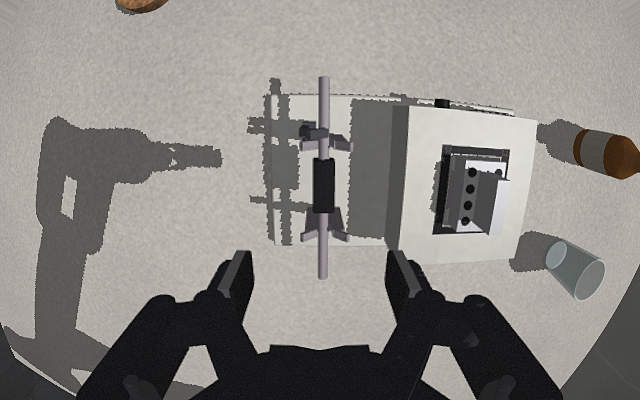

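Probe seated and released: the rod lies across both forks at picture column 323, and the jaw is over it at (315,130). Now above the fin, with a quarter turn so the jaws close along the fin's length and the block can pivot between the pads.

Call:
step_arm([
  [0,45,0,0],
  [0,45,0,0],
  [0,45,0,0],
  [0,20,0,0],
], claw=100)

```text
time: 8.7
tool_pos: [0.5361, -0.1415, 0.2196]
tool_rot: [0.003, 0.991, 0.135, 0.02]
contact_force: [0.4, -0.5, -0.0]
gripper_width: 1.001
```

Run:
```python
from h import *
togo(.5332,-.1422,.22,14.65);print(state()['joint_pos'])
```

```text
tcp [ 0.5361 -0.1415  0.2196] yaw 15.51 F [ 0.4 -0.5 -0. ] move mm [-3.  -0.1 -0.5] turn 0.86 g 1.0014231267213642 8.7
[-0.40034198 -0.13526954  1.8153476   0.01602816  1.4238951   0.89800877]
```

Call:
step_arm([
  [-3,0,0,-8.5],
  [0,0,0,-8.5],
  [0,0,0,-8.5],
  [0,0,0,-8.5],
  [0,0,0,-8.5],
  [0,0,0,-8.5],
  [0,0,0,-8.5],
])

```text
time: 9.4
tool_pos: [0.5312, -0.1455, 0.2155]
tool_rot: [0.009, 0.789, 0.615, 0.015]
contact_force: [-0.1, 0.1, -0.1]
gripper_width: 1.001
```

Call:
step_arm([
  [0,0,0,-8.5],
  [0,0,0,-8.5],
  [0,0,0,-8.5],
  [0,0,0,-4],
])

```text
time: 9.8
tool_pos: [0.5298, -0.1444, 0.2133]
tool_rot: [0.011, 0.602, 0.798, 0.012]
contact_force: [-0.8, 0.2, 0.1]
gripper_width: 1.0
```

```bash
cat >> h.py <<'E'
def blk(d,w):
    "plane fit of block top and fin top, heater-local"
    P=wcloud(d,w);Z=P[...,2]
    h=np.array([.5332,-.1422]);a=np.radians(14.65);A=np.array([[np.cos(a),np.sin(a)],[-np.sin(a),np.cos(a)]])
    L=np.dstack([(P[...,:2]-h)@A.T,Z]);m=(abs(L[...,0])<.05)&(abs(L[...,1])<.06)&(Z>.086)&(Z<.16)
    return L,m
E
python3 - <<'E'
from h import *
togo(.5332,-.1422,.18,104.65);print(state()['joint_pos'],Rt()[1].round(3).tolist())
im,d,w=shoot('w7');L,m=blk(d,w)
for lo,hi in((.127,.14),(.092,.106)):
    q=L[m&(L[...,2]>lo)&(L[...,2]<hi)]
    c=np.linalg.lstsq(np.c_[q[:,:2],np.ones(len(q))],q[:,2],rcond=None)[0]
    print(len(q),c.round(4),cv2.minAreaRect(q[:,:2].astype(np.float32)),np.median(q[:,2]))
E
```

```text
tcp [ 0.5298 -0.1444  0.2133] yaw 105.9 F [-0.8  0.2  0.1] move mm [ 1.3  2.8 33.4] turn 1.25 g 1.0000331551358654 9.8
[-0.41074098 -0.13686819  1.82727736  0.01774606  1.42457088 -0.69059338] [[-0.274, 0.961, 0.031], [0.962, 0.274, 0.005], [-0.003, 0.032, -0.999]]
1276 [ 0.0041 -0.1234  0.134 ] ((0.000296788290143013, 0.00022279750555753708), (0.015107082203030586, 0.05064134672284126), 88.63471984863281) 0.13414133779316695
2461 [-0.0002 -0.0169  0.1004] ((0.0004344135522842407, -0.00017830170691013336), (0.04670007899403572, 0.07019960135221481), 89.79653930664062) 0.10035009845450751
```

View pics/w7.png

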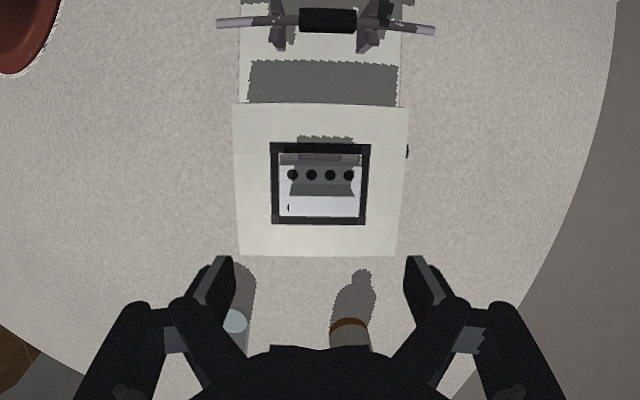

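The fin is square under the gripper at picture (322,178), and the probe is still in the clip at the top. The fin top fits at 134 mm. Descending over it.

Call:
step_arm([
  [1.5,0.5,35,1.25],
  [0,0,35,0],
  [0,0,20,0],
  [0,0,8,0],
])

```text
time: 10.25
tool_pos: [0.5343, -0.1425, 0.1145]
tool_rot: [0.013, 0.613, 0.79, 0.013]
contact_force: [-1.4, -0.2, 0.2]
gripper_width: 1.001
```

Run:
```python
from h import *
togo(.5332,-.1422,.103,104.65);print(Rt()[1].round(3).tolist())
```

```text
tcp [ 0.5343 -0.1425  0.1145] yaw 104.34 F [-1.4 -0.2  0.2] move mm [ 0.6 -1.4 11.4] turn -0.31 g 1.0007722385761844 10.25
[[-0.248, 0.968, 0.036], [0.969, 0.248, 0.004], [-0.005, 0.036, -0.999]]
```

Call:
step_arm([
  [0.5,-1.5,8,0],
  [0,0,4,0],
])

```text
time: 10.45
tool_pos: [0.5326, -0.142, 0.1012]
tool_rot: [0.012, 0.614, 0.789, 0.013]
contact_force: [-0.6, 0.5, 0.3]
gripper_width: 0.999
```

Call:
step_arm([
  [0,0,0.5,0],
  [0,0,0.5,0],
  [0,0,0.5,0],
  [0,0,0,0],
  [0,0,0,0],
], claw=0)

```text
time: 10.95
tool_pos: [0.534, -0.1425, 0.1022]
tool_rot: [0.014, 0.614, 0.789, 0.013]
contact_force: [1.0, 0.1, -2.1]
gripper_width: 0.574
```

Run:
```python
from h import *
togo(.5332,-.1422,.103,104.65)
im,d,w=shoot('w8');L,m=blk(d,w)
q=L[m];print(len(q),np.percentile(q,[1,50,99],axis=0).round(4).tolist())
# fin/top seen: planes
for lo,hi in((.127,.145),(.092,.106)):
    q=L[m&(L[...,2]>lo)&(L[...,2]<hi)&(abs(L[...,0])<.02)]
    if len(q)>5: print(len(q),np.percentile(q,[2,50,98],axis=0).round(4).tolist())
```

```text
tcp [ 0.534  -0.1425  0.1022] yaw 104.25 F [ 1.   0.1 -2.1] move mm [ 0.4 -0.6 -0.9] turn -0.4 g 0.5740096132781725 10.95
18005 [[-0.048, -0.009, 0.0882], [-0.0026, 0.007, 0.1276], [0.0436, 0.023, 0.1597]]
3140 [[-0.0192, -0.007, 0.1276], [-0.0001, 0.0026, 0.1343], [0.0191, 0.0072, 0.1356]]
3048 [[-0.0192, 0.0063, 0.0935], [-0.0001, 0.0153, 0.1006], [0.0192, 0.023, 0.1052]]
```

View pics/w8.png

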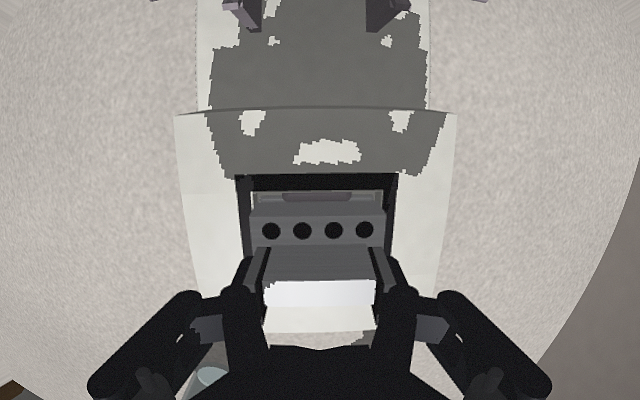

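The pads hold the fin ends (opening 49 mm). Rocking towards the clip.

Call:
step_arm([
  [3,0,-0.5,0],
  [3,0,-0.5,0],
  [3,0,-0.5,0],
  [3,0,-0.6,0],
])

```text
time: 11.4
tool_pos: [0.533, -0.1393, 0.1029]
tool_rot: [0.024, 0.613, 0.79, 0.007]
contact_force: [4.4, -8.9, -10.5]
gripper_width: 0.575
```

```bash
cat >> h.py <<'E'
def tilt(n):
    togo(.5340,-.1425,.1022,104.65)
    im,d,w=shoot(n);L,m=blk(d,w)
    m=(abs(L[...,0])<.018)&(L[...,1]>-.03)&(L[...,1]<.07)&(L[...,2]>.09)&(L[...,2]<.2)
    from numpy.linalg import norm
    # normals by local differences
    q=cv2.GaussianBlur(L.astype(np.float32),(5,5),0)
    N=np.cross(q[:,2:]-q[:,:-2],np.roll(q,-2,0)[:,1:-1]-np.roll(q,2,0)[:,1:-1]);N/=norm(N,axis=-1)[...,None]+1e-12
    N*=np.sign(N[...,2:]);a=np.arctan2(N[...,1],N[...,2]);mm=m[:,1:-1]
    h,e=np.histogram(a[mm],bins=np.arange(-.8,1.6,.04))
    for i in np.argsort(-h)[:5]: 
        k=mm&(a>e[i])&(a<e[i+1]);print('tilt',e[i].round(2),h[i],L[:,1:-1][k].mean(0).round(4))
    # block top and its fin
E
python3 -c "
from h import *
tilt('w9')"
```

```text
tcp [ 0.533  -0.1393  0.1029] yaw 104.32 F [  4.4  -8.9 -10.5] move mm [-3.3  0.2  0.9] turn -0.33 g 0.574872498078769 11.4
tilt 1.52 698 [0.0002 0.0149 0.1516]
tilt 1.48 435 [-0.0005  0.0156  0.1591]
tilt 0.0 433 [0.0007 0.0107 0.12  ]
tilt 0.04 407 [-0.001   0.0105  0.1214]
tilt -0.04 395 [0.0029 0.0104 0.1209]
```

Call:
step_arm([
  [7,0,-2,0],
  [7,0,-2,0],
  [7,0,-2,0],
])

```text
time: 11.75
tool_pos: [0.5279, -0.1257, 0.1066]
tool_rot: [0.031, 0.613, 0.789, 0.001]
contact_force: [4.9, -8.1, -10.5]
gripper_width: 0.575
```

```bash
python3 -c "
from h import *
tilt('w10')"
```

```text
tcp [ 0.5279 -0.1257  0.1066] yaw 104.23 F [  4.9  -8.1 -10.5] move mm [-17.6   1.5   5.4] turn -0.42 g 0.5746687565450284 11.75
tilt 0.24 402 [0.0008 0.0228 0.1214]
tilt 0.2 386 [0.0013 0.0227 0.1244]
tilt 0.28 360 [0.0016 0.0228 0.1213]
tilt 1.52 353 [0.0006 0.0313 0.175 ]
tilt 0.32 336 [0.001  0.0228 0.1218]
```

Call:
step_arm([
  [6,0,-1.5,0],
  [4,0,-1,0],
])

```text
time: 12.0
tool_pos: [0.5261, -0.1202, 0.1075]
tool_rot: [0.037, 0.613, 0.789, -0.003]
contact_force: [5.7, -10.9, -11.6]
gripper_width: 0.575
```

```bash
python3 -c "
from h import *
tilt('w11')
i=cv2.imread('pics/w11.png');cv2.imwrite('pics/w11c.png',cv2.resize(i[100:340,160:480],(800,600)))"
```

```text
tcp [ 0.5261 -0.1202  0.1075] yaw 104.23 F [  5.7 -10.9 -11.6] move mm [-23.2   1.9   6.8] turn -0.42 g 0.5746934325875351 12.0
tilt -0.8 480 [-0.0006  0.0149  0.1424]
tilt 0.36 380 [0.0005 0.0273 0.1229]
tilt 0.32 378 [0.0007 0.0268 0.1247]
tilt -0.72 366 [-0.0025  0.0252  0.1591]
tilt 0.28 354 [-0.0003  0.0269  0.1246]
```

View pics/w11c.png

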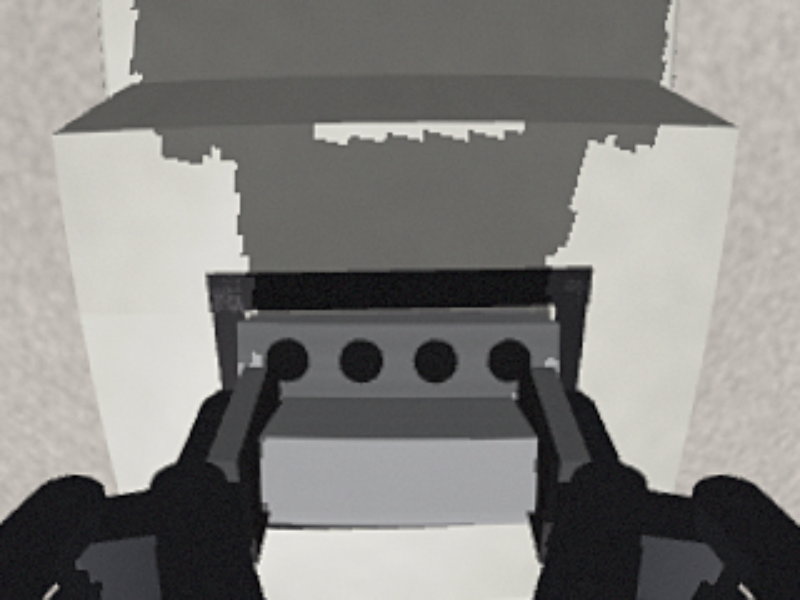

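The block is tilted about 0.32 rad towards the clip, and its bright fin top faces the camera at (400,480). Now back the other way, raising a little.

Call:
step_arm([
  [-5,0,-1,0],
  [-6,0,-2,0],
  [-6,0,-2,0],
  [-6,0,-2,0],
])

```text
time: 12.45
tool_pos: [0.5306, -0.1413, 0.1144]
tool_rot: [0.035, 0.613, 0.789, -0.002]
contact_force: [1.1, 0.3, -3.6]
gripper_width: 0.573
```

```bash
python3 -c "
from h import *
tilt('w12')"
```

```text
tcp [ 0.5306 -0.1413  0.1144] yaw 104.24 F [ 1.1  0.3 -3.6] move mm [-1.3  2.5 12.4] turn -0.41 g 0.5725935529071164 12.45
tilt 0.32 432 [0.0003 0.0055 0.1283]
tilt -0.8 429 [-0.0015 -0.0064  0.1484]
tilt 0.28 376 [0.0003 0.005  0.1285]
tilt 0.36 365 [1.000e-04 5.200e-03 1.286e-01]
tilt 0.24 317 [0.0011 0.0049 0.1273]
```

The block shifted back with its tilt held by the pads. I'll check exactly where its edges stand before continuing.

```bash
cat >> h.py <<'E'
def pose(n):
    "block tilt th (towards +y), edges, by fitting the known y-z profile to depth at |x|<18mm"
    from scipy.optimize import least_squares
    f=np.load('pics/'+n+'.npz');w=(f['p'],f['R'],f['T'],f['K']);L,_=blk(f['d'],w)
    p,Rm=w[0],w[1]
    h=np.array([.5332,-.1422]);a=np.radians(14.65);A=np.array([[np.cos(a),np.sin(a)],[-np.sin(a),np.cos(a)]])
    g=np.r_[A@(p[:2]-h),p[2]]+np.r_[A@Rm[:2,2],Rm[2,2]]*-.019
    m=(abs(L[...,0]-.0)<.016)&(abs(L[...,1]-g[1])<.045)&(abs(L[...,2]-g[2])<.04)&(L[...,2]>.084)
    q=L[m][:,1:]
    segs=[((.007,.036),(.007,.070)),((.007,.070),(-.007,.070)),((.007,.036),(.023,.036)),((-.007,.036),(-.023,.036)),((.023,.036),(.023,.012))]
    def D(u):
        c,s=np.cos(u[2]),np.sin(u[2]);o=q-u[:2]
        b=np.c_[o[:,0]*c-o[:,1]*s,o[:,0]*s+o[:,1]*c];r=[]
        for s0,s1 in segs:
            s0,s1=np.array(s0),np.array(s1);t=np.clip((b-s0)@(s1-s0)/((s1-s0)@(s1-s0)),0,1)
            r.append(np.linalg.norm(b-s0-t[:,None]*(s1-s0),axis=1))
        return np.min(r,0)
    best=min((least_squares(D,[g[1]-.06*np.sin(t),g[2]-.06*np.cos(t),t],loss='soft_l1',f_scale=.001) for t in(-.3,-.1,.1,.3)),key=lambda r:r.cost)
    u=best.x;c,s=np.cos(u[2]),np.sin(u[2]);o=u[:2]-[0,.064]
    print(n,'pts',len(q),'med',np.median(D(u)).round(4),'tilt',u[2].round(3),'bottom mid mm',(o*1e3).round(1),'+y edge',((o+.023*np.array([c,-s]))*1e3).round(1),'-y edge',((o-.023*np.array([c,-s]))*1e3).round(1),'grip',((g-[0,0,.064])*1e3).round(1))
E
python3 -c "
from h import *
for n in ['w8','w10','w11','w12']: pose(n)"
```

```text
w8 pts 6771 med 0.0003 tilt -0.003 bottom mid mm [-0.2  0.6] +y edge [22.8  0.7] -y edge [-23.2   0.5] grip [-0.  -0.3 57.2]
w10 pts 5630 med 0.0004 tilt 0.25 bottom mid mm [1.8 6.2] +y edge [24.1  0.5] -y edge [-20.5  11.8] grip [-1.7 18.2 61.6]
w11 pts 5456 med 0.0004 tilt 0.355 bottom mid mm [1.  8.6] +y edge [22.5  0.6] -y edge [-20.6  16.6] grip [-2.  24.2 62.4]
w12 pts 5404 med 0.0004 tilt 0.338 bottom mid mm [-19.8  15.3] +y edge [1.9 7.7] -y edge [-41.5  23. ] grip [-3.   2.6 69.4]
```

The fit is good (0.4 mm). The block was lifted too early: tilt 0.34, -y edge over the deck, +y edge at y=+2. I'll set it back so the -y lip is on its roller inside the pocket.

Call:
step_arm([
  [7,0,0,0],
  [7,0,0,0],
  [0,0,5,0],
  [0,0,3,0],
])

```text
time: 12.9
tool_pos: [0.5279, -0.1289, 0.1071]
tool_rot: [0.036, 0.613, 0.789, -0.003]
contact_force: [-3.1, -0.0, 10.2]
gripper_width: 0.576
```

```bash
python3 -c "
from h import *
tilt('w13');pose('w13')"
```

```text
tcp [ 0.5279 -0.1289  0.1071] yaw 104.2 F [-3.1 -0.  10.2] move mm [-14.4   2.3   5.9] turn -0.45 g 0.5756275219619797 12.9
tilt -0.8 499 [-0.0011  0.0052  0.1399]
tilt 1.52 336 [-0.0003  0.0299  0.1783]
tilt 0.32 325 [-0.0002  0.0179  0.125 ]
tilt 0.28 321 [-0.0002  0.0181  0.1229]
tilt 0.36 315 [0.0009 0.0187 0.1231]
w13 pts 5395 med 0.0004 tilt 0.343 bottom mid mm [-7.2  8.1] +y edge [14.5  0.4] -y edge [-28.9  15.8] grip [-2.5 15.4 62.1]
```

Call:
step_arm([
  [2.5,0,0,0],
  [0,0,-0.5,0],
])

```text
time: 13.15
tool_pos: [0.5274, -0.1265, 0.1077]
tool_rot: [0.036, 0.613, 0.789, -0.003]
contact_force: [-0.6, 0.7, -4.5]
gripper_width: 0.573
```

Call:
step_arm([
  [0,0,0,0],
  [0,0,0,0],
  [0,0,0,0],
], claw=66)

```text
time: 13.45
tool_pos: [0.5284, -0.1267, 0.1088]
tool_rot: [0.038, 0.613, 0.789, -0.003]
contact_force: [-0.3, 0.4, 0.8]
gripper_width: 0.662
```

```bash
python3 -c "
from h import *
tilt('w14');pose('w14')"
```

```text
tcp [ 0.5284 -0.1267  0.1088] yaw 104.19 F [-0.3  0.4  0.8] move mm [-16.2   1.3   7.7] turn -0.46 g 0.6616496730103626 13.45
tilt 0.24 370 [-0.0008  0.0185  0.1204]
tilt 0.32 338 [0.     0.019  0.1192]
tilt 0.28 335 [0.0003 0.0189 0.1189]
tilt 0.2 307 [-0.0005  0.0186  0.1238]
tilt 1.52 292 [-0.0006  0.0312  0.1846]
w14 pts 5183 med 0.0003 tilt 0.302 bottom mid mm [-4.7  6.5] +y edge [17.2 -0.4] -y edge [-26.7  13.3] grip [-1.6 17.4 63.8]
```

The block now rests with its -y lip on the roller (edge z 13 mm) and the +y edge on the floor, at tilt 0.30. Re-gripping on the fin axis.

Call:
step_arm([
  [-4,0,0,0],
])

```text
time: 13.6
tool_pos: [0.5295, -0.1306, 0.1094]
tool_rot: [0.038, 0.613, 0.789, -0.002]
contact_force: [0.1, 0.4, -0.1]
gripper_width: 0.661
```

Call:
step_arm([
  [0,0,0,0],
  [0,0,0,0],
  [0,0,0,0],
], claw=0)

```text
time: 13.9
tool_pos: [0.5302, -0.1314, 0.1103]
tool_rot: [0.038, 0.614, 0.789, -0.002]
contact_force: [0.2, 0.4, -0.0]
gripper_width: 0.572
```

Call:
step_arm([
  [-5,0,-1,0],
  [-6,0,-1.5,0],
])

```text
time: 14.1
tool_pos: [0.5315, -0.137, 0.1128]
tool_rot: [0.033, 0.614, 0.788, 0.002]
contact_force: [-3.8, 16.9, 4.9]
gripper_width: 0.575
```

```bash
python3 -c "
from h import *
tilt('w15');pose('w15')"
```

```text
tcp [ 0.5315 -0.137   0.1128] yaw 104.1 F [-3.8 16.9  4.9] move mm [-5.5  0.6 10.9] turn -0.55 g 0.5745687061233189 14.1
tilt 0.2 411 [0.0012 0.0127 0.1256]
tilt 0.24 390 [-0.0004  0.0129  0.1252]
tilt 0.28 333 [-0.0003  0.0135  0.1234]
tilt 0.16 307 [0.0015 0.0129 0.1262]
tilt -0.76 286 [-0.0041  0.0171  0.182 ]
w15 pts 5347 med 0.0003 tilt 0.247 bottom mid mm [-7.4  8.3] +y edge [14.9  2.7] -y edge [-29.7  13.9] grip [-1.2  6.5 67.8]
```

Call:
step_arm([
  [-7,0,-3,0],
  [-7,0,-3,0],
  [-7,0,-2.5,0],
])

```text
time: 14.45
tool_pos: [0.532, -0.1461, 0.117]
tool_rot: [0.019, 0.615, 0.788, 0.009]
contact_force: [0.7, 10.6, -1.4]
gripper_width: 0.574
```

```bash
python3 -c "
from h import *
tilt('w16');pose('w16')"
```

```text
tcp [ 0.532  -0.1461  0.117 ] yaw 104.07 F [ 0.7 10.6 -1.4] move mm [ 3.3  2.3 14.9] turn -0.58 g 0.5737225681483703 14.45
tilt 0.04 367 [-0.0009  0.0063  0.1287]
tilt 0.12 350 [-0.0005  0.0064  0.1272]
tilt 0.08 334 [-0.0011  0.0067  0.1274]
tilt 0.0 285 [-0.0023  0.0059  0.1325]
tilt 0.16 280 [-0.0009  0.0062  0.1306]
w16 pts 5928 med 0.0003 tilt 0.1 bottom mid mm [-6.6 11.4] +y edge [16.3  9.1] -y edge [-29.5  13.8] grip [-2.9 -3.1 72. ]
```

Call:
step_arm([
  [-7,0,-1.5,0],
  [-7,0,-1.5,0],
  [-7,0,-1,0],
  [-7,0,-1,0],
])

```text
time: 14.9
tool_pos: [0.535, -0.1591, 0.1195]
tool_rot: [0.002, 0.615, 0.789, 0.02]
contact_force: [-4.9, 11.4, 5.1]
gripper_width: 0.57
```

```bash
python3 -c "
from h import *
tilt('w17');pose('w17')"
```

```text
tcp [ 0.535  -0.1591  0.1195] yaw 104.16 F [-4.9 11.4  5.1] move mm [15.9  2.5 17.8] turn -0.49 g 0.5703782433449132 14.9
tilt 1.44 957 [0.0005 0.0015 0.1285]
tilt 1.48 779 [-0.0002 -0.0004  0.1319]
tilt 1.4 609 [ 0.0016 -0.0018  0.1348]
tilt -0.12 418 [-0.0005 -0.0036  0.1326]
tilt 1.52 404 [ 0.0013 -0.0048  0.1471]
w17 pts 6986 med 0.0003 tilt -0.104 bottom mid mm [-6.2 15.1] +y edge [16.7 17.5] -y edge [-29.   12.7] grip [ -3.2 -17.2  74.5]
```

Call:
step_arm([
  [-7,0,-0.5,0],
  [-7,0,-0.5,0],
  [-7,0,-0.5,0],
])

```text
time: 15.25
tool_pos: [0.5381, -0.1709, 0.1197]
tool_rot: [-0.009, 0.614, 0.789, 0.027]
contact_force: [-0.8, 10.2, 1.7]
gripper_width: 0.57
```

```bash
python3 -c "
from h import *
tilt('w18');pose('w18')"
```

```text
tcp [ 0.5381 -0.1709  0.1197] yaw 104.25 F [-0.8 10.2  1.7] move mm [27.7  2.4 18.9] turn -0.4 g 0.5703197995253522 15.25
tilt 1.28 972 [-0.0002 -0.0067  0.1293]
tilt 1.24 920 [ 0.0002 -0.0064  0.1288]
tilt 1.32 765 [ 1.000e-04 -9.200e-03  1.324e-01]
tilt 1.2 529 [ 0.0004 -0.0085  0.1318]
tilt -0.28 456 [ 0.0002 -0.0142  0.1376]
w18 pts 8000 med 0.0003 tilt -0.284 bottom mid mm [-6.5 18.7] +y edge [15.6 25.2] -y edge [-28.5  12.3] grip [ -3.1 -29.9  74.7]
```

Both rocks done: +0.355, then -0.284 rad. Both lips are now above or clear of their rollers. To bring the block upright I'll use the +y pocket wall, mirror-fashion.

Call:
step_arm([
  [4,0,-2,0],
  [6,0,-0.5,0],
  [0,0,7,0],
  [0,0,6,0],
])

```text
time: 15.7
tool_pos: [0.5361, -0.1615, 0.1077]
tool_rot: [-0.008, 0.614, 0.789, 0.026]
contact_force: [2.6, -4.3, 20.9]
gripper_width: 0.57
```

```bash
python3 -c "
from h import *
tilt('w19');pose('w19')"
```

```text
tcp [ 0.5361 -0.1615  0.1077] yaw 104.24 F [ 2.6 -4.3 20.9] move mm [18.7  2.5  6.4] turn -0.41 g 0.5700325714983431 15.7
tilt 1.28 1059 [1.000e-04 1.100e-03 1.253e-01]
tilt 1.32 894 [-1.000e-04 -7.000e-04  1.294e-01]
tilt 1.24 871 [-1.000e-04  7.000e-04  1.254e-01]
tilt 1.36 597 [ 0.0004 -0.005   0.1451]
tilt 1.2 524 [ 0.0006 -0.001   0.1281]
w19 pts 7952 med 0.0003 tilt -0.275 bottom mid mm [2.7 6.6] +y edge [24.9 12.9] -y edge [-19.4   0.4] grip [ -2.7 -20.2  62.7]
```

Call:
step_arm([
  [5,0,-1,0],
  [6,0,-1.5,0],
  [7,0,-3,0],
  [7,0,-3,0],
  [7,0,-2.5,0],
])

```text
time: 16.25
tool_pos: [0.53, -0.1397, 0.1212]
tool_rot: [0.003, 0.614, 0.789, 0.019]
contact_force: [0.6, 0.9, -2.7]
gripper_width: 0.573
```

```bash
python3 -c "
from h import *
tilt('w20');pose('w20')"
```

```text
tcp [ 0.53   -0.1397  0.1212] yaw 104.21 F [ 0.6  0.9 -2.7] move mm [-4.1  2.6 19. ] turn -0.44 g 0.5728914879091187 16.25
tilt 1.48 954 [-0.0007  0.0208  0.1291]
tilt 1.44 686 [0.     0.0194 0.1319]
tilt 1.52 657 [0.0002 0.0183 0.1341]
tilt -0.08 443 [-0.0004  0.016   0.1349]
tilt -0.12 405 [-0.      0.0157  0.135 ]
w20 pts 6808 med 0.0003 tilt -0.075 bottom mid mm [12.5 16.4] +y edge [35.5 18.1] -y edge [-10.4  14.7] grip [-3.1  2.9 76.2]
```

Call:
step_arm([
  [-8,0,0,0],
  [0,0,5,0],
  [5,0,0,0],
  [6,0,-0.5,0],
])

```text
time: 16.7
tool_pos: [0.531, -0.1419, 0.1184]
tool_rot: [0.008, 0.614, 0.789, 0.016]
contact_force: [2.6, -9.2, -2.8]
gripper_width: 0.578
```

```bash
python3 -c "
from h import *
tilt('w21');pose('w21')"
```

```text
tcp [ 0.531  -0.1419  0.1184] yaw 104.17 F [ 2.6 -9.2 -2.8] move mm [-1.4  2.2 16.2] turn -0.48 g 0.5776818261567651 16.7
tilt 1.52 948 [0.0016 0.017  0.1319]
tilt 1.48 554 [0.0004 0.0146 0.14  ]
tilt -0.04 421 [0.     0.0122 0.1341]
tilt -0.08 405 [0.0019 0.0125 0.1335]
tilt 0.0 380 [0.0008 0.0132 0.131 ]
w21 pts 6495 med 0.0003 tilt -0.009 bottom mid mm [ 6.  13.1] +y edge [29.  13.3] -y edge [-17.   12.9] grip [-2.7  0.7 73.3]
```

Call:
step_arm([
  [-5,0,-3,0],
  [0,0,-8,0],
  [0,0,-6,0],
])

```text
time: 17.05
tool_pos: [0.5297, -0.1463, 0.1328]
tool_rot: [0.005, 0.615, 0.789, 0.015]
contact_force: [0.2, 0.1, -3.9]
gripper_width: 0.568
```

```bash
cat >> h.py <<'E'
def xtilt(n):
    f=np.load('pics/'+n+'.npz');w=(f['p'],f['R'],f['T'],f['K']);L,m=blk(f['d'],w)
    p=f['p'];m=(abs(L[...,0])<.045)&(abs(L[...,1]-.015)<.006)&(abs(L[...,2]-p[2]+.004)<.012)
    q=L[m]
    if len(q)>20:
        for _ in range(4):
            c=np.linalg.lstsq(np.c_[q,np.ones(len(q))][:,[0,1,3]],q[:,2],rcond=None)[0]
            r=abs(np.c_[q,np.ones(len(q))][:,[0,1,3]]@c-q[:,2]);q=q[r<max(.001,2*np.median(r))]
        print('top plane',c.round(4),len(q),'x range',np.percentile(q[:,0],[1,99]).round(4))
E
python3 -c "
from h import *
tilt('w22');pose('w22');xtilt('w22')
i=cv2.imread('pics/w22.png')"
```

```text
tcp [ 0.5297 -0.1463  0.1328] yaw 104.13 F [ 0.2  0.1 -3.9] move mm [ 2.3  4.2 30.8] turn -0.52 g 0.5677793379016901 17.05
tilt 1.52 745 [-0.001   0.0136  0.1372]
tilt 1.48 538 [-0.001   0.0119  0.1397]
tilt -0.04 365 [-0.0002  0.0084  0.1451]
tilt -0.08 364 [-1.000e-04  8.600e-03  1.457e-01]
tilt 0.0 355 [0.001  0.0096 0.1441]
w22 pts 6522 med 0.0003 tilt -0.025 bottom mid mm [ 2.9 27.6] +y edge [25.8 28.2] -y edge [-20.1  27.1] grip [-5.  -3.3 87.8]
top plane [ 0.0283 -0.0012  0.1281] 2223 x range [-0.0388  0.0295]
```

View pics/w22.png

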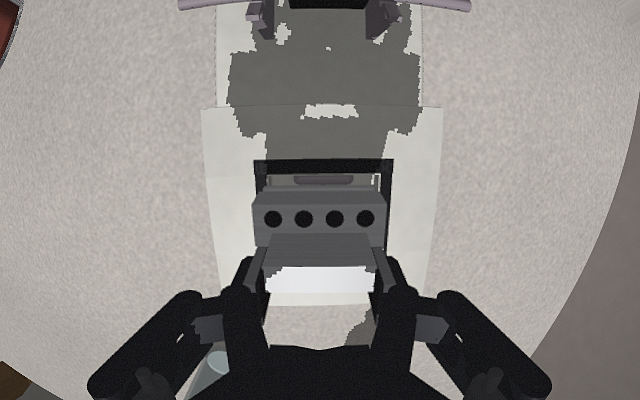

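The block is held upright above the pocket at (322,215), with the probe still in the clip at the top. It needs a few millimetres of centring.

Call:
step_arm([
  [-3,4.5,-3,0],
  [0,0,0,0],
])

```text
time: 17.3
tool_pos: [0.5352, -0.1484, 0.1373]
tool_rot: [0.005, 0.615, 0.789, 0.015]
contact_force: [0.3, -0.5, -3.5]
gripper_width: 0.57
```

```bash
python3 -c "
from h import *
tilt('w23');pose('w23');xtilt('w23')
# probe check (side cam + wrist)
f=np.load('pics/w23.npz');w=(f['p'],f['R'],f['T'],f['K']);L,m=blk(f['d'],w)
m=(abs(L[...,0])<.11)&(abs(L[...,1]-.15)<.012)&(L[...,2]>.065)&(L[...,2]<.11);q=L[m]
for s in(-1,1):
    k=(q[:,0]*s>.055);print('rod',s,k.sum(),np.median(q[k],0).round(4) if k.any() else '')
"
```

```text
tcp [ 0.5352 -0.1484  0.1373] yaw 104.14 F [ 0.3 -0.5 -3.5] move mm [ 5.6 -0.8 35.2] turn -0.51 g 0.5699030864653342 17.3
tilt 1.52 783 [-1.000e-04  1.050e-02  1.417e-01]
tilt 1.48 609 [-0.0007  0.0087  0.1433]
tilt -0.04 404 [0.0008 0.0051 0.1505]
tilt -0.08 378 [0.0013 0.0047 0.1511]
tilt 0.0 377 [0.0009 0.0055 0.1498]
w23 pts 6541 med 0.0003 tilt -0.025 bottom mid mm [-0.5 32. ] +y edge [22.5 32.5] -y edge [-23.5  31.4] grip [-0.2 -6.7 92.3]
top plane [0.0297 0.002  0.1324] 2573 x range [-0.0341  0.0344]
rod -1 268 [-0.0833  0.1472  0.0778]
rod 1 246 [0.0905 0.1474 0.0781]
```

```bash
python3 -c "
from h import *
print(job_done())
s=state();print(s['time'],s['tool_pos'],s['gripper_width'])"
```

```text
the job is handed in; nothing more can be done
None
the job is handed in; nothing more can be done
```

The job is handed in at about 17.3 s of the 45 s allowed; no verdict was reported. The probe is in the clip and the block is out of the heater, held still above its pocket.

- **Probe:** it was pressed into both forks, and a close picture showed the jaw's nose closed over the rod. After release, the rod axis measured about 75 mm up, the seated height. A last look through the wrist camera showed both ends at the same height. The rod's sideways reading differed by about 5 mm between views (152 and 147 mm, nominal 150), which I put down to the viewing angle.
- **Rocking:** I gripped the fin by its ends, tilted the block 0.355 rad towards the clip, then 0.284 rad the other way.
- **What went off plan:**
  - On the first swing back I raised the block too early. It slid about 20 mm sideways, still tilted, with one edge over the deck. I set it back in the pocket, let go briefly so it could settle, gripped it again and did the second rock against the pocket wall.
  - I then straightened the block against the opposite wall, where it once slipped up over the edge, and repeated that.
- **Final state:** the block is centred over the pocket within about 1 mm and its underside is about 16 mm above the deck. It leans about 0.025 rad one way and 0.03 rad the other. The load on the wrist reads about 3.5 N, close to the block's weight.
- **Forces and bystanders:** the highest force I read was about 41 N in total, pressing the rod home, with no bench or heater contact by the gripper body seen. I did not measure the bottle, beaker and cork ring again at the end, but no move went near them.

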